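Turn the sample tile over with the spatula

TASK

Pick up the spatula and slide its blade under the tile's near edge, pressed lightly on the board's deck, until it meets the cork foot and pushes the tile snug against the step; then, with a turn of the wrist, flip the tile over onto the step so that it lies flat there, cork foot up. Work gently (5 to 10 N is a good press and push, 15 N too much), keep the fingers off the tile, leave the other things where they are, and finally lay the spatula back down on the bare counter, blade flat as you found it.

Things in the scene. Friction and masses are not known exactly. Their poses are not given: they have to be found in the camera images.
- board: fixed birch board, 240 x 150 (y) x 18 mm, let into the counter by 0 to 6 mm; origin at its centre, underside, x away from the robot, z up. Its near half (x -120..0) is the deck, top z 18. On the far half a step plate, 110 long, 10 thick (top z 28), is clamped fast; its near face, across the board, lies anywhere from x 0 to 10: this is not reported and must be felt. All mm.
- tile: loose tile, about 0.12 kg: black plate 70 x 70 x 8 mm on a centred cork foot 42 x 42 x 5 mm, so the plate overhangs 14 mm all round with a 5 mm gap below. Origin: centre of the foot's underside, z towards the plate. Starts foot down on the deck, x as the board's x within 0.08 rad (near edge at tile x -35), far edge at board x -1 to -9, short of the step.
- spatula: steel spatula, 0.14 kg, standing level on its blade and a rear foot. Origin: middle of the blade's front edge, underside; x forwards, z up. Blade x -70..0, 50 wide, z 0..2. A neck rises to a straight wooden handle x -171..-83, 18 wide (y), z 31..51: pinch it across y from above at x -125. Rear foot x -167..-161, 30 wide, from handle to z 0. All mm.
- tip (a point): middle of the front edge of the spatula's blade, underside (the spatula's origin)
- brush: bystander: black nylon brush 120 x 50 mm, 43 mm high; origin centre of its underside
- tin: bystander: stainless tin, diameter 72 mm, 76 mm high with twist cap; origin centre of its underside
- wax: bystander: purple wax block 90 x 40 x 25 mm; origin centre of its underside
- corkblock: bystander: cork polishing block 100 x 60 x 35 mm; origin centre of its underside
- file: bystander: flat file with a round black handle, 270 mm long, 22 mm wide, 22 mm high; origin at counter height, x along it to the blade end (x -150..120)
Not all that is in view belongs to the job. Of the things that look like the spatula, the largest one is meant.

How it is judged:
By the outcome, as a careful person would: the job done as asked, in the order asked, and still so for the second after the job is handed in, with the robot touching nothing.
It also fails if it takes over 72 s, if anything falls off the work surface, if the arm or the gripper's body presses on something with over 40 N, if the wrist force passes 120 N, or if a joint passes its speed limit or range.

ROBOT

A 6-joint arm with a two-finger parallel gripper is mounted at the origin on the work surface. World frame = base frame: x ahead of the robot, y to its left, z up, the work surface at z = 0. Lengths are in mm, angles in rad, forces in N, time in s.
With the tool pointing down it reaches from about 275 to 825 mm from the base axis. Payload 4.9 kg.
Tool frame: the origin (TCP) lies at the very end of the fingers, on their centre line; the grasp point (between the pads) lies 19 mm behind it; z points along the fingers, y is the line along which they close (so a half turn about z gives the same grasp; the last joint's range is limited). The gripper opens to 85 mm and grips with 20 to 120 N. Pads are 22 mm wide; open, the fingers measure 114 mm over their backs; the gripper's body (76 mm by 85 mm) begins 54 mm behind the grasp point. The pads swing forward as they close: fully open they stand 13 mm farther back than shut.
Start: joints at [1.066, 0.326, -0.193, 1.052, 0, 1.437], TCP at [199.294, 512.641, 231.281] pointing down, gripper open.
Joint ranges: [-2.65, 2.65], [-0.97, 1.79], [-1.3, 1.35], [-1.93, 2.1], [-1.47, 1.37], [-3.14, 3.14]. Speed limits (rad/s): [2.57, 2.57, 3.14, 3.14, 3.14, 3.14].

INTERFACE

Orientations are given as [roll, pitch, yaw] about the fixed x, y, z axes, in that order (R = Rz(yaw) Ry(pitch) Rx(roll)).
In Python, from bench import bot, solve_ik, imaging gives the robot as it stands. Calls block until the motion is done:
- bot.move_ptp(position, orientation): joint-space move of the TCP to a pose.
- bot.movel(position, rot=None, max_speed=150, threshold=None): straight line of the TCP; rot=None keeps the orientation; max_speed is the mean speed in mm/s. With threshold (N) it stops when the force on the tool has changed by that much, and returns True; else False.
- bot.move_j(angles): joint-space move.
- bot.grip(opening, effort=None): opening from 0.0 (shut) to 1.0 (fully open); effort is the grip in N (None keeps the last); returns when the fingers have stopped.
- bot.dwell(seconds).
- solve_ik(position, orientation): joint angles nearest the present ones, or None.
- bot.get_state(): the state.
- imaging.capture(name): name is "scene" or "top" or "wrist"; returns the picture (384x512x3 uint8, blue, green, red); there is no depth.
- imaging.camera_model(name): a dict with "K" (3x3 intrinsics, pixels), "position" and "rotation" of the camera in the world. Camera axes: x right, y up, looking along -z (the intrinsics and any distortion apply to the point x, -y, -z); pixel columns grow to the right and rows downward; lengths in mm; the calibration is good to about 2 mm. A picture is of the moment at which its call begins: read the wrist's pose just before it. camera_model takes no time and is no camera call; for the wrist camera it gives the pose at the moment of the call.
A pose or a line that the arm cannot do raises bot.IKError and nothing moves.
- bot.sign_off(): hands the job in; it is judged then, once.
The state is a dict: "t": time; "qpos": joint angles; "joint_velocities": joint speeds; "effort": joint torques, N m; "tcp_pos": TCP position; "orientation": TCP orientation; "contact_force": force on the tool from outside, world axes, zero at the start; "wrist_torque": the same for the moment, N m; "opening": opening from 0.0 (shut) to 1.0 (fully open); "gripper_force": force on a finger pad.
Only numpy, scipy, OpenCV 4.12 (cv2) and the standard library are available. Lean on these libraries where they do the work, as an engineer would, in place of code of your own. Each camera call takes 0.05 s, during which the arm holds its last target. There are 200 camera calls.

## Working session

There is one attempt and no reset: what is moved stays moved. The work goes in short steps, each a Python script; the robot and the scene stay as the last script left them, time stands still between calls to the robot, and variables do not carry over. Pictures are saved under pics/ and viewed, at most 10 in all, crops included, and the job is handed in when it is done.

```bash
ls; mkdir -p pics
python3 - <<'E'
from bench import bot, imaging
import cv2, numpy as np
a=imaging.capture("scene");b=imaging.capture("top")
cv2.imwrite("pics/scene.png",cv2.resize(a,(800,600)));cv2.imwrite("pics/top.png",cv2.resize(b,(800,600)))
cv2.imwrite("pics/raw_top.png",b);cv2.imwrite("pics/raw_scene.png",a)
for n in("top","scene","wrist"):print(n,imaging.camera_model(n))
print(bot.get_state())
E
```

```text
pics
top {'K': array([[350.63719463,   0.        , 255.49323144],
       [  0.        , 350.63719463, 187.5996802 ],
       [  0.        ,   0.        ,   1.        ]]), 'position': array([ 367.14669094,  -32.60182182, 1034.29987976]), 'rotation': array([ 0.17061166,  0.00877592, -1.57969955])}
scene {'K': array([[431.36789897,   0.        , 255.15342154],
       [  0.        , 431.36789897, 203.25771473],
       [  0.        ,   0.        ,   1.        ]]), 'position': array([1050.73667453, -367.93175454,  967.63526498]), 'rotation': array([0.58666742, 0.00401056, 1.006318  ])}
wrist {'K': array([[273.12862568,   0.        , 259.95023586],
       [  0.        , 273.12862568, 196.61966809],
       [  0.        ,   0.        ,   1.        ]]), 'position': array([135.06880011, 537.20825712, 373.15201463]), 'rotation': array([-2.76506625e-01,  4.58479515e-04,  1.20013985e+00])}
{'t': 0.1, 'qpos': array([ 1.06580088e+00,  3.26891065e-01, -1.93479213e-01,  1.05198858e+00,
        1.33184298e-05,  1.43661638e+00]), 'joint_velocities': array([-0.0001833 , -0.00133731,  0.00136592, -0.00167576,  0.0003965 ,
        0.00041222]), 'effort': array([-1.61365344e-03, -4.44241369e+01,  2.63038552e+01,  7.88281846e-03,
       -2.20059283e-04, -1.78507065e-05]), 'tcp_pos': array([199.03067969, 512.1729655 , 230.57030334]), 'orientation': array([-3.14004595e+00, -2.22230748e-04,  2.77077697e+00]), 'contact_force': array([-0.54106112,  0.0079728 , -0.18298949]), 'wrist_torque': array([ 0.03145598,  0.00360264, -0.00350499]), 'gripper_force': 0.0, 'opening': 1.0021635026201912}
```

View pics/top.png

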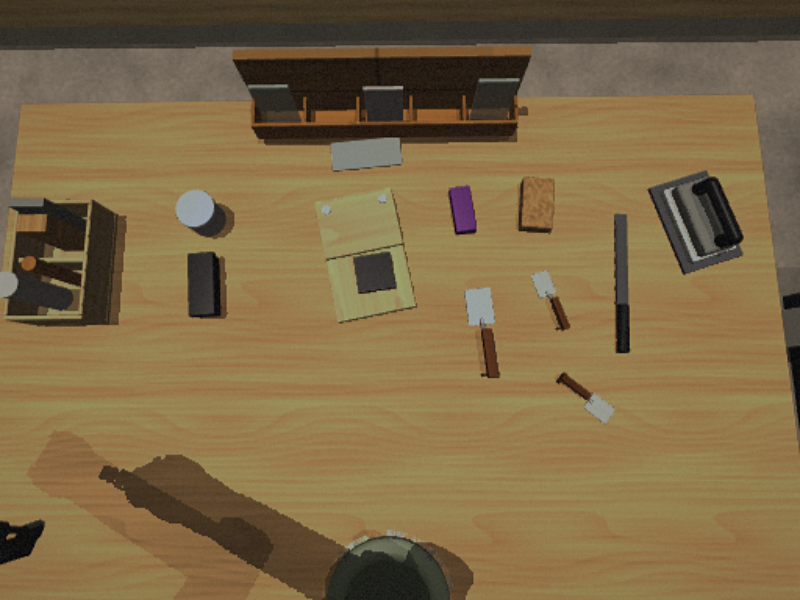

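View pics/scene.png

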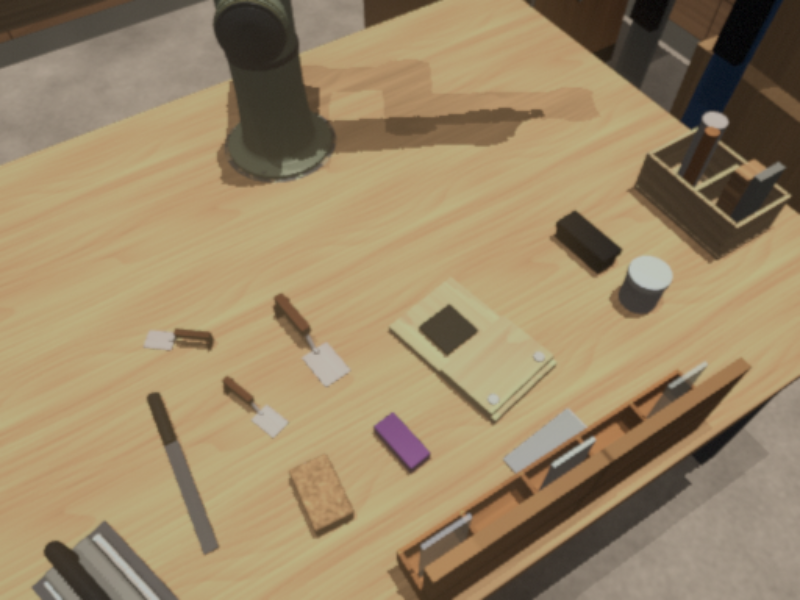

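Top view, 800x600 pixels. There are three spatula look-alikes: the large one (blade 480,305; handle 490,350), a small one (543,285; handle 560,315) and another small one (600,408; handle 573,385). I choose the first, the largest. The board runs from 340,320 to 395,190, with the step edge at about y=250 and the tile at 375,272.

```bash
cat > h.py <<'E'
import numpy as np, cv2
from scipy.spatial.transform import Rotation as Ro
from bench import bot, solve_ik, imaging
def ray(m,uv):
    K=m["K"];R=Ro.from_euler("xyz",m["rotation"]).as_matrix()
    uv=np.atleast_2d(uv).astype(float)
    d=np.c_[(uv[:,0]-K[0,2])/K[0,0],-(uv[:,1]-K[1,2])/K[1,1],-np.ones(len(uv))]
    return d@R.T
def toplane(m,uv,z):
    d=ray(m,uv);p=np.array(m["position"]);return p+d*((z-p[2])/d[:,2])[:,None]
def proj(m,P):
    K=m["K"];R=Ro.from_euler("xyz",m["rotation"]).as_matrix()
    c=(np.atleast_2d(P)-m["position"])@R
    return np.c_[K[0,0]*c[:,0]/-c[:,2]+K[0,2],K[1,1]*-c[:,1]/-c[:,2]+K[1,2]]
E
python3 - <<'E'
from h import *
m=imaging.camera_model("top");s=1.5625
f=lambda n,uv,z:print(n,toplane(m,np.array(uv)/s,z).round(0)[:,:2].tolist())
f("blade",[[466,289],[492,288],[494,325],[469,327]],2)
f("handle",[[482,331],[493,329],[498,375],[486,377]],51)
f("board deck",[[340,321],[415,306],[329,258],[404,244]],15)
f("tile",[[354,256],[390,252],[396,288],[358,293]],28)
f("stepfar",[[316,201],[391,188]],25)
r=cv2.imread("pics/raw_top.png");cv2.imwrite("pics/crop_top.png",cv2.resize(r[165:270,200:375],None,fx=4.5,fy=4.5,interpolation=cv2.INTER_CUBIC))
# wrist camera in tool frame
st=bot.get_state();w=imaging.camera_model("wrist")
T=Ro.from_euler("xyz",st["orientation"]);C=Ro.from_euler("xyz",w["rotation"])
print((T.inv().apply(w["position"]-st["tcp_pos"])).round(1),(T.inv()*C).as_euler("xyz").round(3), "look",T.inv().apply(C.apply([0,0,-1])).round(3))
E
```

```text
blade [[552.0, -153.0], [553.0, -203.0], [482.0, -204.0], [479.0, -156.0]]
handle [[466.0, -174.0], [469.0, -194.0], [388.0, -199.0], [384.0, -178.0]]
board deck [[491.0, 86.0], [518.0, -55.0], [612.0, 108.0], [638.0, -35.0]]
tile [[613.0, 59.0], [620.0, -9.0], [550.0, -19.0], [542.0, 52.0]]
stepfar [[723.0, 134.0], [748.0, -11.0]]
[ 6.870e+01 -1.000e-01 -1.426e+02] [2.865e+00 1.000e-03 1.571e+00] look [-0.273  0.001  0.962]
```

View pics/crop_top.png

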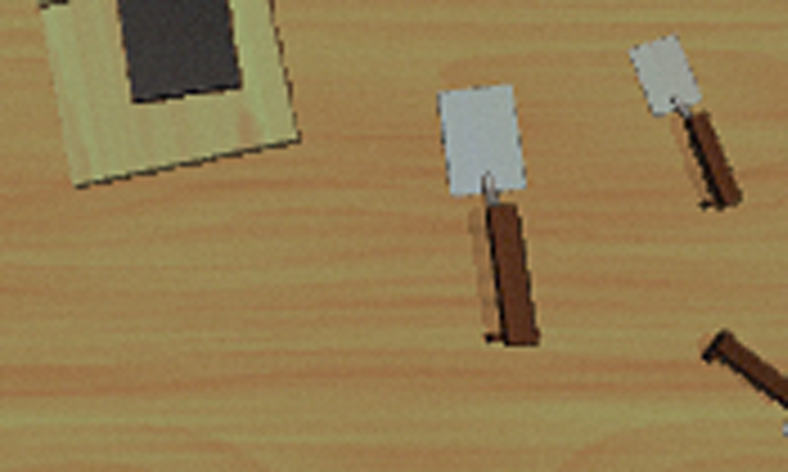

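The crop confirms the largest spatula: its blade is about 50x72 mm. Next I take close wrist views of the board and the spatula.

Run:
```python
from h import *
import pickle
out={}
for n,p,y in(("board",[625,30,160],np.pi+.18-2*np.pi),("spat",[525,-182,150],np.pi+.04-2*np.pi)):
    bot.move_ptp(p,[np.pi,0,y]);bot.dwell(.2)
    m=imaging.camera_model("wrist");im=imaging.capture("wrist");out[n]=(m,im)
    print(n,bot.get_state()["t"],bot.get_state()["qpos"].round(2),m["position"])
pickle.dump(out,open("w.pkl","wb"))
cv2.imwrite("pics/w1.png",cv2.resize(np.vstack([out["board"][1],out["spat"][1]]),(400,600)) if 0 else cv2.resize(out["board"][1],(800,600)))
cv2.imwrite("pics/w2.png",cv2.resize(out["spat"][1],(800,600)))
```

```text
board 2.6583 [-0.07  0.52 -0.09  0.97  0.   -0.25] [557.29345966  18.10982982 302.68402788]
spat 3.8417 [-0.46  0.4  -0.3   0.87  0.   -0.51] [ 457.04334505 -183.92715894  292.55816554]
```

View pics/w1.png

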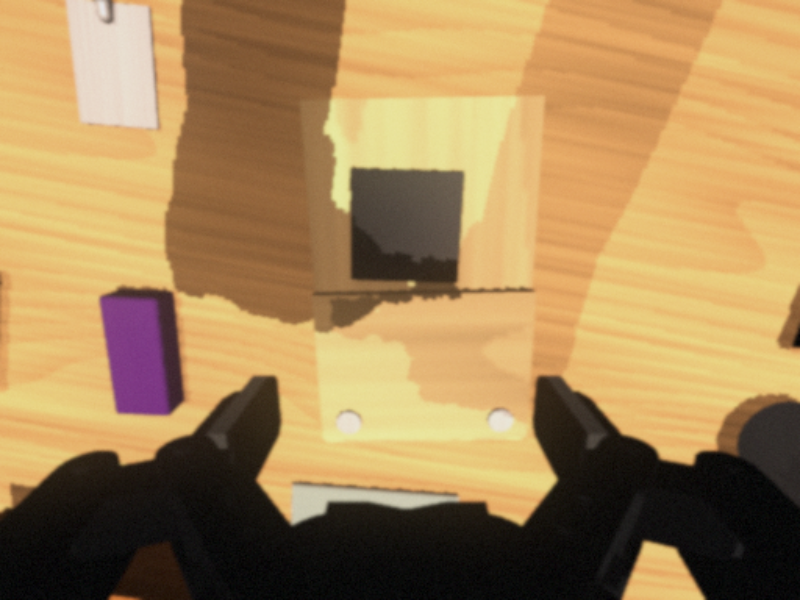

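View pics/w2.png

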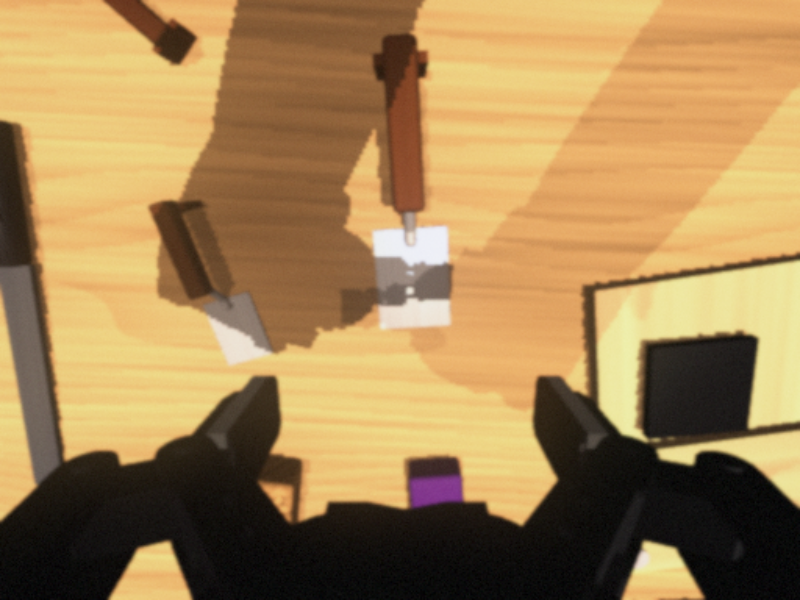

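The wrist view of the board shows near corners at (302,102) and (545,96), the step line from (313,293) to (533,290), and tile corners (350,168), (464,171), (458,283), (351,279). The spatula view shows blade corners (374,230), (447,226), (451,325), (380,328) and a handle from (408,211) to (400,36).

Run:
```python
from h import *
import pickle
from scipy.optimize import least_squares
W=pickle.load(open("w.pkl","rb"));raw=lambda a:(np.array(a)+.5)/1.5625-.5
def fit(name,m,local,uv,x0):
    local=np.array(local,float);uv=raw(uv)
    def w(p):
        c,s=np.cos(p[2]),np.sin(p[2]);return np.c_[p[0]+c*local[:,0]-s*local[:,1],p[1]+s*local[:,0]+c*local[:,1],local[:,2]]
    r=least_squares(lambda p:(proj(m,w(p))-uv).ravel(),x0,x_scale=[10,10,.1],loss="soft_l1")
    print(name,r.x.round(3),(proj(m,w(r.x))-uv).round(1).tolist())
mb,ms=W["board"][0],W["spat"][0];mt=imaging.camera_model("top")
fit("boardW",mb,[[-120,-75,15],[-120,75,15],[120,75,25],[120,-75,25]],[[302,102],[545,96],[525,441],[322,443]],[622,37,.18])
fit("boardT",mt,[[-120,75,15],[-120,-75,15],[120,75,25],[120,-75,25]],[[340,321],[415,306],[316,201],[391,188]],[622,37,.18])
T=[[-35,-35,28],[-35,35,28],[35,35,28],[35,-35,28]]
fit("tileW",mb,T,[[350,168],[464,170],[458,283],[351,279]],[580,20,.11])
fit("tileT",mt,T,[[358,293],[396,288],[390,252],[354,256]][:0]+[[396,288],[358,293],[354,256],[390,252]],[580,20,.11])
S=[[0,25,2],[0,-25,2],[-70,-25,2],[-70,25,2],[-83,9,51],[-83,-9,51],[-171,-9,51],[-171,9,51]]
fit("spatW",ms,S,[[451,325],[380,328],[374,230],[447,226],[423,209],[393,213],[385,36],[416,36]],[552,-178,.04])
fit("spatT",mt,S,[[466,289],[492,288],[494,325],[469,327],[482,331],[493,329],[498,375],[486,377]],[552,-178,.04])
```

```text
boardW [6.2139e+02 4.1830e+01 1.9200e-01] [[-0.5, -2.3], [0.2, -0.4], [-0.4, 3.2], [0.8, 3.2]]
boardT [6.20954e+02 3.88760e+01 1.92000e-01] [[-1.0, 0.9], [1.2, 0.3], [-0.4, -0.3], [0.4, -1.6]]
tileW [5.81955e+02 2.23400e+01 1.57000e-01] [[-0.0, -0.2], [0.1, 0.3], [-0.2, -0.5], [0.1, 0.4]]
tileT [5.81566e+02 2.12420e+01 1.23000e-01] [[-0.4, -0.1], [0.1, -0.1], [-0.1, 0.4], [0.4, -0.1]]
spatW [ 5.53973e+02 -1.73242e+02  1.00000e-01] [[-0.6, 0.1], [0.3, 0.6], [-0.8, 0.3], [0.0, 0.1], [1.6, 2.0], [0.0, 0.7], [-2.3, -1.5], [0.9, -3.0]]
spatT [ 5.52680e+02 -1.76903e+02  6.40000e-02] [[-0.1, 0.4], [-0.1, -0.2], [1.0, -0.6], [0.2, -0.7], [-0.0, -1.0], [-0.7, -0.2], [-0.6, 2.0], [0.6, 1.2]]
```

```bash
cat >> h.py <<'E'
TX,TZ=125.,22.   # tip relative to TCP in spatula frame: +TX along x, -TZ along z
B=np.array([621.2,40.]);PSI=.192
def spose(tip,phi,psi):
    Rs=Ro.from_euler("ZY",[psi,phi])
    return (np.array(tip)-Rs.apply([TX,0,-TZ])), (Rs*Ro.from_euler("y",np.pi)).as_euler("xyz")
def b2w(x,y,z):
    c,s=np.cos(PSI),np.sin(PSI);return np.array([B[0]+c*x-s*y,B[1]+s*x+c*y,z])
def go(tip,phi,psi=PSI,**k):
    p,o=spose(tip,phi,psi);return bot.movel(p,rot=o,**k)
def tipnow():
    s=bot.get_state();R=Ro.from_euler("xyz",s["orientation"])*Ro.from_euler("y",-np.pi)
    t=s["tcp_pos"]+R.apply([TX,0,-TZ]);c,q=np.cos(PSI),np.sin(PSI);d=t[:2]-B
    x=R.apply([1,0,0])
    return np.array([c*d[0]+q*d[1],-q*d[0]+c*d[1],t[2],-np.arcsin(x[2]),np.arctan2(x[1],x[0])])
def F():
    f=np.mean([(bot.dwell(.02),bot.get_state()["contact_force"])[1] for _ in range(4)],0)
    c,q=np.cos(PSI),np.sin(PSI);return np.array([c*f[0]+q*f[1],-q*f[0]+c*f[1],f[2]])
E
python3 - <<'E'
from h import *
psi=.09;tip=np.array([553.9,-174.,0])
p,o=spose(tip,0,psi);print(p,o)
q=p.copy();q[2]=95
bot.move_ptp(q,o);bot.movel(p,max_speed=100)
print(bot.get_state()["tcp_pos"],F())
bot.grip(0.0,100);bot.dwell(.1);s=bot.get_state();print(s["opening"],s["gripper_force"],F(),s["t"])
tip[2]=60;go(tip,0,psi,max_speed=120);bot.dwell(.2);s=bot.get_state();print(s["opening"],F(),s["wrist_torque"],s["t"],tipnow())
cv2.imwrite("pics/w3raw.png",imaging.capture("wrist"))
import pickle;pickle.dump(imaging.camera_model("wrist"),open("w3.pkl","wb"))
cv2.imwrite("pics/w3.png",cv2.resize(cv2.imread("pics/w3raw.png"),(800,600)))
E
```

```text
[ 429.40590837 -185.23481865   22.        ] [-3.14159265e+00  4.44089210e-16 -3.05159265e+00]
[ 430.03137692 -185.50884409   22.39627166] [-0.10513589  0.43471923  0.17336813]
0.18923780556356987 98.03150296211243 [-0.68974937  0.56773634  5.58600412] 6.0417
0.1902423321725892 [ 0.27631472 -0.03890959 -1.72529115] [ 0.03308821  0.04167508 -0.02439546] 6.9583 [-1.07362075e+02 -1.96778273e+02  5.91366728e+01  1.19130887e-03
  9.00426420e-02]
```

View pics/w3.png

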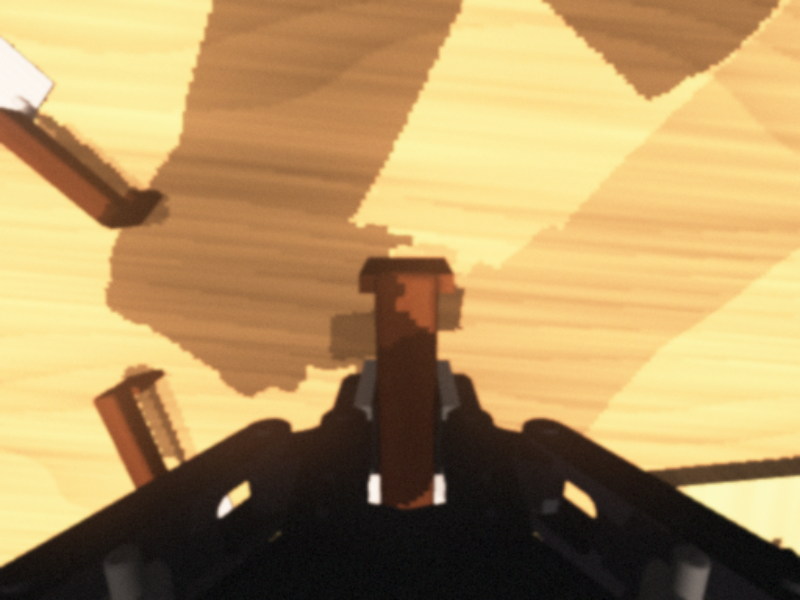

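The spatula is held straight in the pads, with its handle rear end at about (406,272). Next I touch down on the deck in front of the tile, and check the wrist reach for the flip.

Run:
```python
from h import *
import pickle
m=pickle.load(open("w3.pkl","rb"));p=toplane(m,(np.array([406,274])+.5)/1.5625-.5,59.1+51)[0][:2]
s=bot.get_state();d=p-s["tcp_pos"][:2];print("rear rel tcp",d@[np.cos(.09),np.sin(.09)],d@[-np.sin(.09),np.cos(.09)],"nominal -46")
for x,z,ph in((-58,18,.05),(-40,50,.3),(-10,75,.6),(5,75,.6),(10,70,.9)):
    pp,o=spose(b2w(x,-10,z),ph,PSI);print(x,ph,solve_ik(pp,o))
a=b2w(-97,-10,60);pp,o=spose(a,.05,PSI);bot.move_ptp(pp,o)
go(b2w(-97,-10,30),.05,max_speed=100);bot.dwell(.2);f0=F();np.save("f0.npy",f0);print(f0)
print(go(b2w(-97,-10,4),.05,max_speed=12,threshold=2.5))
print(F()-f0,tipnow(),bot.get_state()["t"])
cv2.imwrite("pics/s1.png",cv2.resize(imaging.capture("scene")[150:300,180:380],(800,600),interpolation=cv2.INTER_CUBIC))
```

```text
rear rel tcp -45.82883878326472 -0.284846156712514 nominal -46
-58 0.05 [-0.16431618  0.39776951 -0.64734446  0.57254651 -0.01743483 -0.35590756]
-40 0.3 [-0.09919503  0.53244761 -0.26003496  1.06638515 -0.08494513 -0.27886732]
-10 0.6 [-0.04329169  0.82168061  0.29363326  1.62979538 -0.13201635 -0.19533652]
5 0.6 [-0.03832963  0.85306818  0.35636529  1.66168255 -0.12926671 -0.19117044]
10 0.9 None
[ 0.21982754  0.50529347 -1.04585988]
True
[ 0.25985472 -0.85591312  3.42855654] [-9.71170753e+01 -9.95123804e+00  1.51570398e+01  5.02300606e-02
  1.91876447e-01] 9.8417
```

View pics/s1.png

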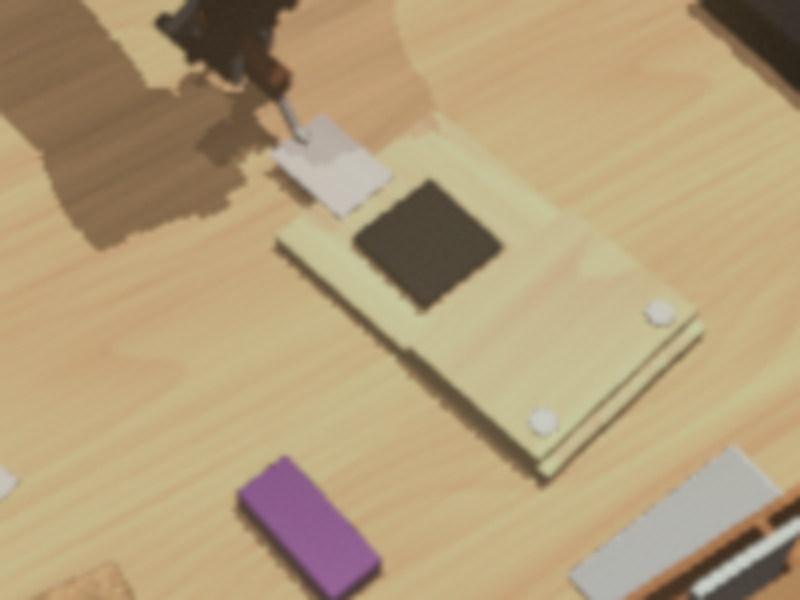

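The blade's front edge rests on the deck, centred before the tile's near edge (tip line about 345,215 to 390,180). I measure the deck at z 15.2. Now I slide in under force control.

Run:
```python
from h import *
f0=np.load("f0.npy");x,z=-97.,15.0;log=[]
while x<-30:
    f=F()-f0;log.append((x,z,*f.round(1)))
    if f[0]<-6.5: break
    if f[2]<4: z-=.15
    elif f[2]>6.5: z+=.15
    x+=2.5 if x<-68 else 1.0
    go(b2w(x,-10,z),.05,max_speed=30)
for l in log:print(*np.round(l,2))
print(tipnow(),bot.get_state()["t"])
np.save("xz.npy",[x,z])
im=imaging.capture("scene");cv2.imwrite("pics/s2.png",cv2.resize(im[150:300,180:380],(800,600),interpolation=cv2.INTER_CUBIC))
```

```text
-97.0 15.0 0.3 -1.2 3.1
-94.5 14.85 -1.5 -0.7 4.7
-92.0 14.85 -2.2 -0.4 5.0
-89.5 14.85 -1.9 0.1 4.7
-87.0 14.85 -2.0 -0.1 4.7
-84.5 14.85 -1.3 -0.7 4.2
-82.0 14.85 -1.4 -0.3 4.7
-79.5 14.85 -1.4 -0.4 4.1
-77.0 14.85 -1.8 -0.2 4.4
-74.5 14.85 -1.5 -0.5 4.8
-72.0 14.85 -1.8 -0.4 4.6
-69.5 14.85 -1.4 -0.5 4.7
-67.0 14.85 -1.7 -0.1 4.7
-66.0 14.85 -3.0 -0.7 4.8
-65.0 14.85 -2.3 -0.2 5.2
-64.0 14.85 -2.7 -0.5 5.3
-63.0 14.85 -3.5 -1.3 5.7
-62.0 14.85 -3.6 -0.7 5.7
-61.0 14.85 -3.2 -0.4 5.5
-60.0 14.85 -3.0 -0.4 5.6
-59.0 14.85 -3.3 -0.5 5.7
-58.0 14.85 -2.7 -0.6 5.3
-57.0 14.85 -3.2 -0.6 5.2
-56.0 14.85 -3.3 -0.7 5.1
-55.0 14.85 -3.5 -0.8 5.1
-54.0 14.85 -3.9 -0.6 5.9
-53.0 14.85 -6.8 -1.1 8.0
[-5.42608643e+01 -1.00167096e+01  1.44514900e+01  5.22071457e-02
  1.91730346e-01] 18.2
```

View pics/s2.png

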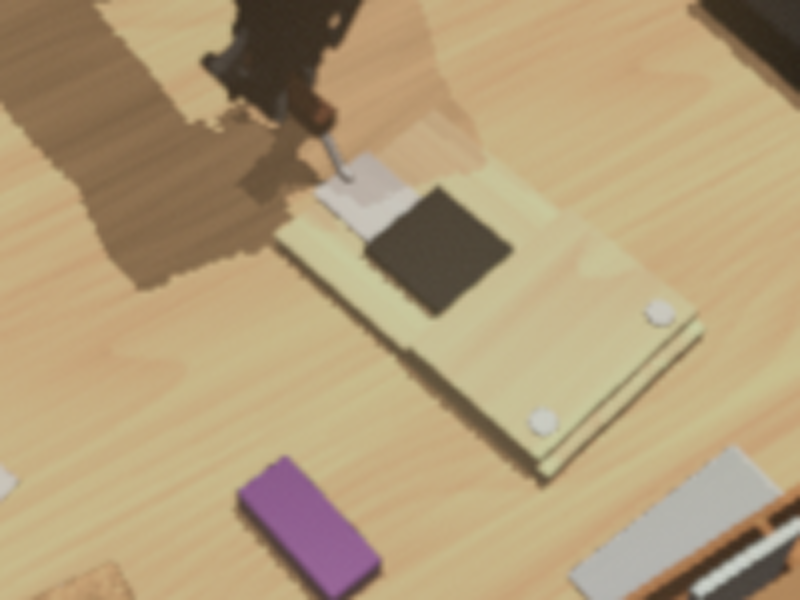

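The blade is under the near overhang (about 390,215 in the crop). It met the foot at x=-66 and hit a stop at x=-54. I push slightly further to square the tile up, then look at force growth.

Run:
```python
from h import *
f0=np.load("f0.npy");x,z=np.load("xz.npy")
z+=.3
for i in range(8):
    x+=.6;go(b2w(x,-10,z),.05,max_speed=20);f=F()-f0
    print(x,z,f.round(1),tipnow()[:3].round(2))
    if f[0]<-9: break
    if f[2]>7: z+=.2
np.save("xz.npy",[x,z]);print(bot.get_state()["t"])
np.save("tip0.npy",tipnow())
im=imaging.capture("top")
m=imaging.camera_model("top")
cv2.imwrite("pics/raw_top2.png",im)
# tile outline: dark blob
u=proj(m,[b2w(-33,-10,28)])[0];print(u)
g=im.max(2);c=(g<75).astype(np.uint8)
n,l,st,ce=cv2.connectedComponentsWithStats(c);k=l[int(u[1]),int(u[0])];print(st[k],cv2.minAreaRect(np.argwhere(l==k)[:,::-1].astype(np.float32)))
old=cv2.imread("pics/raw_top.png");c=(old.max(2)<75).astype(np.uint8);n,l,st,ce=cv2.connectedComponentsWithStats(c);k=l[int(272/1.5625),int(375/1.5625)];print(st[k],cv2.minAreaRect(np.argwhere(l==k)[:,::-1].astype(np.float32)))
```

```text
-52.4 15.15 [-7.6 -1.3  8.3] [-54.22  -9.96  14.51]
-51.8 15.35 [-8.6 -0.9  8.2] [-54.19  -9.97  14.52]
-51.199999999999996 15.549999999999999 [-9.6 -1.7  9.1] [-54.19  -9.94  14.48]
19.2
[238.59390908 170.95942319]
[     0      0    512    384 160682] ((255.5, 191.5), (383.0, 511.0), 90.0)
[226 161  28  27 561] ((239.2027130126953, 174.21620178222656), (23.509056091308594, 24.3310489654541), 80.53767395019531)
```

The tip no longer advances (a hard stop at -54.2 with about 9 N), so the tile is snug. Step face is at about 1.8. Now the flip: the tip follows the corner between foot and plate as the tile pivots over the step edge, with the wrist pitching along.

```bash
cat > flip.py <<'E'
from h import *
D=14.5;S=1.8
def dens(P,n=200):
    P=np.array(P,float);return np.vstack([np.linspace(P[i],P[(i+1)%len(P)],n) for i in range(len(P))])
POLY=np.vstack([dens([[-21,0],[21,0],[21,5],[-21,5]]),dens([[-35,5],[35,5],[35,13],[-35,13]])])
def tip(th,phi):
    c,s=np.cos(th),np.sin(th);R=np.array([[c,s],[-s,c]])
    Q=POLY@R.T;oz=-Q[:,1].min();ox=-Q[Q[:,1]+oz<10,0].max()
    a=th-phi
    k=R@np.array([-21-.7-2*np.sin(max(a,0)),5.])+[ox,oz]-2*np.array([np.sin(phi),np.cos(phi)])
    return k[0]+S,k[1]+D
def phi(th):return .05+.28*th
if __name__=="__main__":
    f0=np.load("f0.npy")
    th=np.radians(np.r_[0,np.arange(4,125,5)])
    W=[(*tip(t,phi(t)),phi(t)) for t in th]
    for w in W: 
        p,o=spose(b2w(w[0],-10,w[1]+.6),w[2],PSI);assert solve_ik(p,o) is not None
    print(np.round(W[::4],1))
    z=tipnow();go(b2w(-53.8,-10,D+.6),.05,max_speed=20);print((F()-f0).round(1))
    for t,w in zip(th,W):
        go(b2w(w[0],-10,w[1]+.6),w[2],max_speed=40)
        f=np.array(bot.get_state()["contact_force"]);f=f-[.21,.5,-1.05]
        n=tipnow();print(int(np.degrees(t)+.5),f.round(1),(n[:3]-[w[0],-10,w[1]]).round(1))
        if np.linalg.norm(f)>11:print("abort");break
    print(bot.get_state()["t"])
    cv2.imwrite("pics/s3.png",cv2.resize(imaging.capture("scene")[120:300,180:420],(800,600),interpolation=cv2.INTER_CUBIC))
E
python3 flip.py
```

```text
[[-55.   17.5   0. ]
 [-55.1  31.3   0.1]
 [-48.4  48.8   0.2]
 [-35.6  62.3   0.3]
 [-18.   69.9   0.4]
 [  0.5  71.9   0.5]
 [ 16.6  68.1   0.6]]
[-4.2 -0.7  5.4]
0 [ 0.  -0.7 -0.2] [ 0.6 -0.1  0.8]
4 [ 0.7 -1.3 -0.3] [ 0.6 -0.   0.6]
9 [ 0.  -0.3 -1.4] [ 0.3 -0.   0.5]
14 [ 0.2 -0.1 -0.9] [ 0.2 -0.   0.5]
19 [ 0.6 -0.7 -0.3] [ 0.2 -0.   0.5]
24 [-0.3 -0.5 -1.4] [ 0.1 -0.   0.4]
29 [ 0.3 -0.6 -1.3] [ 0.1 -0.   0.5]
34 [-0.4  0.2 -1.4] [ 0.1 -0.   0.4]
39 [-0.  -0.5 -2.4] [ 0.1 -0.   0.4]
44 [-0.9 -0.3 -0.8] [ 0.1 -0.   0.4]
49 [-0.6 -1.2 -1.2] [ 0.  -0.   0.4]
54 [-1.5 -0.6 -0.5] [ 0.  -0.   0.4]
59 [-0.5 -1.3 -0.9] [ 0.  -0.   0.4]
64 [-1.  -1.2 -1.1] [ 0.  -0.   0.4]
69 [-0.4 -0.7 -0.2] [0.  0.  0.4]
74 [-0.6 -1.4 -0.6] [ 0.  -0.   0.4]
79 [-0.6  0.2  0.1] [-0.   0.   0.5]
84 [-0.3 -0.8  1. ] [ 0.  -0.   0.5]
89 [-0.2 -0.9  0.9] [-0.1  0.   0.5]
94 [-1.2 -1.4  0.5] [-0.1 -0.   0.5]
99 [-0.6 -1.4  1.1] [ 0.  -0.   0.4]
104 [-0.   0.3  1. ] [ 0.1 -0.   0.5]
109 [-0.8 -0.1  0.2] [0.2 0.  0.5]
114 [-1.  -0.4 -0.5] [-0.2 -0.   0.2]
119 [-0.3 -1.6 -0.1] [-0.1  0.   0.2]
124 [-0.7 -0.9  0.1] [-0.1  0.   0.2]
28.025
```

View pics/s3.png

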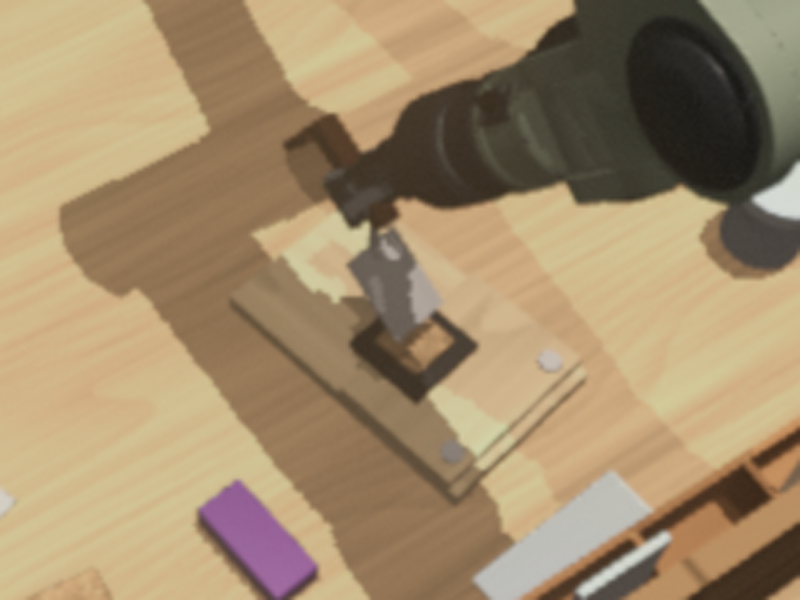

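The tile lies on the step with its cork foot up (about 428,345), and the blade is above and clear of it. Now I lay the spatula back in its original place.

Run:
```python
from h import *
n=tipnow();go(b2w(n[0]-25,n[1],n[2]+35),n[3],max_speed=120)
go(b2w(-70,-10,110),.2,max_speed=150)
t=np.array([553.9,-174.,50]);p,o=spose(t,0,.09);bot.move_ptp(p,o)
t[2]=12;go(t,0,.09,max_speed=80);bot.dwell(.2);f0=F()
t[2]=-3;print(go(t,0,.09,max_speed=8,threshold=2.5),F()-f0,tipnow(),bot.get_state()["t"])
bot.dwell(.2);bot.grip(.7);bot.dwell(.2)
s=bot.get_state();q=s["tcp_pos"].copy();q[2]=150;print(s["tcp_pos"],s["opening"]);bot.movel(q,max_speed=120)
bot.move_ptp([380,-60,260],[np.pi,0,-np.pi]);bot.dwell(.2)
print(bot.get_state()["t"],F())
a=imaging.capture("scene");b=imaging.capture("top");cv2.imwrite("pics/raw_top3.png",b)
A=cv2.resize(a[120:320,150:380],(460,400));Bc=cv2.resize(b[110:260,190:350],(340,319));C=np.zeros((400,800,3),np.uint8);C[:,:460]=A;C[:319,460:]=Bc
cv2.imwrite("pics/end.png",C)
```

```text
True [-0.28731515 -0.16570618  6.97678985] [-1.06936174e+02 -1.97268738e+02  2.86229732e-01  1.47511125e-04
  8.99644756e-02] 32.6333
[ 428.53065691 -184.71282828   21.66427241] 0.6998356144188008
35.6583 [ 0.25435269 -0.10673825 -0.11905834]
```

View pics/end.png

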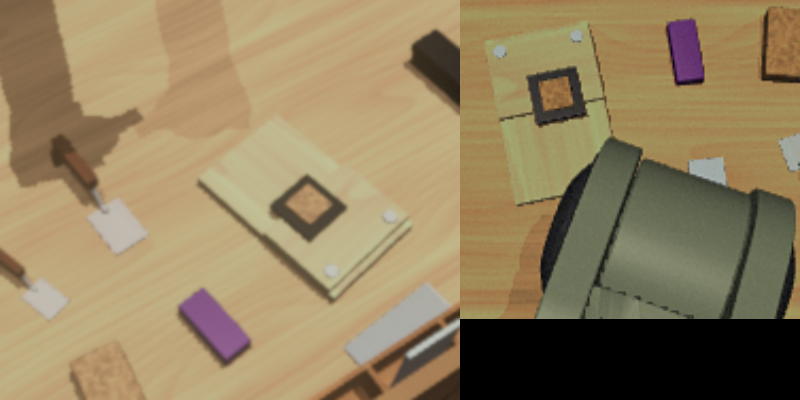

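The tile lies flat on the step with its cork foot up; in the top inset its centre is at about (557,95), and it overhangs the step's near edge by roughly 10–15 mm. The spatula stands level where it was (blade at 118,225), and the other things still in view have not moved.

```bash
python3 -c "
from bench import bot
print(bot.sign_off())"
```

```text
the job is handed in; nothing more can be done
None
```

The job is handed in: the tile was pushed snug and flipped, and lies flat on the step, cork foot up, overhanging its near edge by roughly 10–15 mm. Push and press peaked near 10 N, the spatula is back flat on the counter where I found it, and the clock read about 36 s.

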